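# Pack the two sample carriers

## Task

Pack the two sample carriers. In the pink tray stack the metal cold block first, then the white tube rack on it, then the pink lid; in the blue tray stack the yellow tube rack, then the blue lid. Every part must be nested fully home in the one below it; keep the tube racks upright throughout, and leave the bottle, the timer and the steel stand where they are.

Things in the scene. Friction and masses are not known exactly. Their poses are not given: they have to be found in the camera images.
- pink_tray: Low bright-pink carrier tray, fixed, empty dark recess. In mm: flange 108 x 70 x 4; on it a rim 96 x 58 outside, 90 x 52 inside, top at z 14, inner floor at z 8 (a seated part's origin is there; 4 play each side of its 82 x 44 foot). Origin: centre of underside, on the bench; x along the 108, z up, half turn alike.
- blue_tray: Low deep-blue carrier tray, fixed, empty dark recess. In mm: flange 108 x 70 x 4; on it a rim 96 x 58 outside, 90 x 52 inside, top at z 14, inner floor at z 8 (a seated part's origin is there; 4 play each side of its 82 x 44 foot). Origin: centre of underside, on the bench; x along the 108, z up, half turn alike.
- cold_block: Grey metal (aluminium) cold block, 15 dark wells in its top, loose, 0.3 kg. In mm: foot 82 x 44, z 0-6; body 96 x 58, z 6-28; flush 3 thick rim to z 34 round a 90 x 52 recess (floor z 28) for the next part's foot. Grip across the 58 at z 29 (fingertips clear the rim below). Origin: centre of underside, x along the 96, z up, half turn alike.
- white_rack: White tube rack, 15 green caps inside its rim, loose, 0.13 kg. In mm: foot 82 x 44, z 0-6; body 96 x 58, z 6-28; flush 3 thick rim to z 34 round a 90 x 52 recess (floor z 28) for the next part's foot. Grip across the 58 at z 29 (fingertips clear the rim below). Origin: centre of underside, x along the 96, z up, half turn alike. Seated, its origin is 28 above that of the part below.
- yellow_rack: Yellow tube rack, 15 purple caps inside its rim, loose, 0.13 kg. In mm: foot 82 x 44, z 0-6; body 96 x 58, z 6-28; flush 3 thick rim to z 34 round a 90 x 52 recess (floor z 28) for the next part's foot. Grip across the 58 at z 29 (fingertips clear the rim below). Origin: centre of underside, x along the 96, z up, half turn alike.
- pink_lid: Bright-pink lid with a pale-pink barred panel on top, loose, 0.09 kg, right way up. In mm: foot ring 82 x 44, z 0-6; body 96 x 58, z 6-32. Grip across the 58 at z 29 (fingertips clear the rim below). Origin: centre of underside, x along the 96, z up, half turn alike. Seated, its origin is 28 above that of the part below.
- blue_lid: Deep-blue lid with a pale-blue barred panel on top, loose, 0.09 kg, right way up. In mm: foot ring 82 x 44, z 0-6; body 96 x 58, z 6-32. Grip across the 58 at z 29 (fingertips clear the rim below). Origin: centre of underside, x along the 96, z up, half turn alike. Seated, its origin is 28 above that of the part below.
- reagent_bottle: Bystander: small white plastic bottle standing loose beyond the work, 36 mm across, 70 mm high. Origin: centre of its underside, z up. Leave alone.
- timer: Bystander: grey bench timer lying loose, 55 x 70 x 22 mm high. Origin: centre of its underside, z up. Leave alone.
- steel_stand: Bystander: loose round steel foot, 90 mm across, with an upright stem and knob, 68 mm high. Origin: centre of its underside, z up. Leave alone.
There are look-alikes about, which are no part of the job. There is more than one size of the blue_lid; the job needs the largest.

How it is judged (in metres and radians):
At the end, for the whole second after the job is handed in: Pink tray: cold block, white rack, pink lid; blue tray: yellow rack, blue lid, upwards in that order. Each is centred within 8 mm on the part below, at its seated height within 2.5 mm, in line within 0.2 rad (either way round), level within 0.06 rad and at rest (horizontal distance between cold_block and pink_tray below 0.008 m and z of cold_block in the frame of pink_tray between 0.0055 and 0.0105 m and angle between the x axis of cold_block and the x axis of pink_tray, either way round below 0.2 rad and angle between each of cold_block, white_rack, pink_lid, yellow_rack, blue_lid's own z axis and vertical below 0.06 rad and linear speed of each of cold_block, white_rack, pink_lid, yellow_rack, blue_lid below 0.01 m/s and angular speed of each of cold_block, white_rack, pink_lid, yellow_rack, blue_lid below 0.1 rad/s and horizontal distance between white_rack and cold_block below 0.008 m and z of white_rack in the frame of cold_block between 0.0255 and 0.0305 m and angle between the x axis of white_rack and the x axis of cold_block, either way round below 0.2 rad and horizontal distance between pink_lid and white_rack below 0.008 m and z of pink_lid in the frame of white_rack between 0.0255 and 0.0305 m and angle between the x axis of pink_lid and the x axis of white_rack, either way round below 0.2 rad and horizontal distance between yellow_rack and blue_tray below 0.008 m and z of yellow_rack in the frame of blue_tray between 0.0055 and 0.0105 m and angle between the x axis of yellow_rack and the x axis of blue_tray, either way round below 0.2 rad and horizontal distance between blue_lid and yellow_rack below 0.008 m and z of blue_lid in the frame of yellow_rack between 0.0255 and 0.0305 m and angle between the x axis of blue_lid and the x axis of yellow_rack, either way round below 0.2 rad); the robot touches nothing.
It fails at once if the reagent bottle is pushed more than 20 mm or tipped over (distance of reagent_bottle from where it was at the start of the episode above 0.02 m or angle between reagent_bottle's own z axis and vertical above 0.4 rad).
It fails at once if the timer is pushed more than 20 mm or tipped over (distance of timer from where it was at the start of the episode above 0.02 m or angle between timer's own z axis and vertical above 0.4 rad).
It fails at once if the steel stand is pushed more than 20 mm or tipped over (distance of steel_stand from where it was at the start of the episode above 0.02 m or angle between steel_stand's own z axis and vertical above 0.4 rad).
It fails at once if the white tube rack is tipped more than about 35 degrees (angle between white_rack's own z axis and vertical above 0.6 rad).
It fails at once if the yellow tube rack is tipped more than about 35 degrees (angle between yellow_rack's own z axis and vertical above 0.6 rad).
It also fails if it takes over 128 s, if anything falls off the work surface, if the arm or the gripper's body presses on something with over 40 N, if the wrist force passes 120 N, or if a joint passes its speed limit or range.

## Robot

A 6-joint arm with a two-finger parallel gripper is mounted at the origin on the work surface. World frame = base frame: x ahead of the robot, y to its left, z up, the work surface at z = 0. Lengths are in mm, angles in rad, forces in N, time in s.
With the tool pointing down it reaches from about 300 to 775 mm from the base axis. Payload 14.6 kg.
Tool frame: the origin (TCP) lies between the finger pads; the fingertips stand manip.tip_reach ahead of it and the grasp point (between the pads) lies 5 mm behind it (manip.tip_reach is the distance from the TCP to the fingertips, in mm); z points along the fingers, y is the line along which they close (so a half turn about z gives the same grasp; the last joint's range is limited). The gripper opens to 94 mm and grips with 3 to 60 N. Pads are 16 mm wide; open, the fingers measure 119 mm over their backs; the gripper's body (75 mm by 177 mm) begins 78 mm behind the grasp point.
Start: joints at [-1.169, 0.3, 1.521, -0, 1.321, -0.067], TCP at [248.491, -490.654, 219.446] pointing down, gripper open.
Joint ranges: [-3.03, 3.03], [-0.79, 2.21], [0.23, 2.52], [-1.04, 4.18], [0, 3.07], [-2.55, 2.55]. Speed limits (rad/s): [2.22, 2.22, 2.57, 3.14, 3.14, 3.14].

## Interface

Orientations are given as [roll, pitch, yaw] about the fixed x, y, z axes, in that order (R = Rz(yaw) Ry(pitch) Rx(roll)).
In Python, from cell import manip gives the robot as it stands. The module is installed in compiled form; this text tells all that it offers.
- The arm moves only by the shell command python3 -m creep 'ROWS' [FORCE]. ROWS is JSON, a list of rows, each a list of 3 entries, a list of its own where there are three numbers: the opening, from -1 (shut) to 1 (fully open), then the shift along the tool's x, y, z in cm, then the turn about the tool's z in units of 5 degrees (1.0 is 5 degrees). In form: [[grip, [tx, ty, tz], roll], ...]. A call has 1 to 12 rows; each row is the pose to reach, as a shift and turn from the pose commanded when the call began, along the tool's axes at that moment; what a row does not reach only later rows make up. A row lasts 1/10 s, in which the tool goes at most 50 mm and 8.59 degrees, less where a joint would pass 70% of its speed; a pose out of reach is approached as far as the arm can. A call with a gripper value outside its range is refused whole. The fingers move at their own pace and stop on an object; FORCE is the grip in N (left out, the last holds). Time passes only in rows, so rows that repeat a pose let the fingers close. It gives the time, the measured TCP pose, the force, the opening and the grip force at its end, in the units of the state.
- manip.read_state(): the state, without advancing time (a new reading comes with each control period).
- manip.camera(name): name is "scene" or "top" or "wrist"; returns the picture (420x560x3 uint8, red, green, blue); there is no depth.
- manip.camera_params(name): a dict with "fovy" (degrees; the focal length in pixels is half the picture's height over the tangent of half this angle, whatever the lens; pixels are square), "cx", "cy" (the principal point, pixels), "origin" and "attitude" of the camera in the world. Camera axes: x right, y down, z forward; pixel columns grow to the right and rows downward; lengths in mm; the calibration is good to about 2 mm. A picture is of the moment at which its call begins: read the wrist's pose just before it. camera_params takes no time and is no camera call; for the wrist camera it gives the pose at the moment of the call.
- manip.sign_off(): hands the job in; it is judged then, once.
The state is a dict: "clock": time; "joints": joint angles; "qd": joint speeds; "effort": joint torques, N m; "eef_pos": TCP position; "eef_rot": TCP orientation; "wrist_force": force on the tool from outside, world axes, zero at the start; "moment": the same for the moment, N m; "finger_gap": finger opening in mm; "finger_force": force on a finger pad.
Only numpy, scipy, OpenCV 4.12 (cv2) and the standard library are available. Lean on these libraries where they do the work, as an engineer would, in place of code of your own. Each camera call takes 0.05 s, during which the arm holds its last target. There are 200 camera calls.

## Working session

There is one attempt and no reset: what is moved stays moved. The work goes in short steps, Python scripts to look and compute and a shell command to move; the robot and the scene stay as the last step left them, time stands still between calls to the robot, and variables do not carry over. Pictures are saved under pics/ and viewed, at most 14 in all, crops included, and the job is handed in when it is done.

```bash
mkdir -p pics; python3 - <<'E'
from cell import manip
import cv2
for n in("top","scene"):
    im=manip.camera(n); cv2.imwrite(f"pics/{n}0.png",cv2.resize(im[:,:,::-1],(800,600),interpolation=cv2.INTER_CUBIC)); cv2.imwrite(f"pics/{n}0raw.png",im[:,:,::-1])
    print(n,manip.camera_params(n))
print(manip.camera_params("wrist"),manip.tip_reach);print(manip.read_state())
E
```

```text
top {'fovy': 43.71300719477954, 'cx': 276.0288345093106, 'cy': 205.69079091906906, 'origin': array([ 505.96530003,   44.35947918, 1289.9002636 ]), 'attitude': array([-3.0398199 ,  0.02374292, -1.57141263])}
scene {'fovy': 54.22024123830999, 'cx': 281.39983737016746, 'cy': 216.9162600781108, 'origin': array([884.2361917 , 377.98937884, 668.45125138]), 'attitude': array([-2.5636054 ,  0.0137272 ,  2.45515479])}
{'fovy': 61.4032215591822, 'cx': 272.6354968345762, 'cy': 205.40968072564763, 'origin': array([ 315.55478362, -457.25498384,  383.10279169]), 'attitude': array([ 2.88158941e+00,  1.48910408e-04, -1.10074952e+00])} 14.0
{'clock': 0.1, 'joints': array([-1.16862755e+00,  3.00452701e-01,  1.52154531e+00, -1.68104906e-05,
        1.32067496e+00, -6.66149934e-02]), 'qd': array([-0.00191348, -0.00080267, -0.00082212, -0.00134857, -0.00075975,
        0.00091218]), 'effort': array([ 7.90953873e-04, -5.32645476e+01, -3.53280044e+01,  7.09546963e-02,
        2.34974711e-02, -5.41561940e-05]), 'eef_pos': array([ 248.38841405, -490.46342321,  218.91154058]), 'eef_rot': array([-3.14051366e+00, -5.56647828e-05,  4.68787912e-01]), 'wrist_force': array([ 0.13755686, -0.71707515,  0.39018908]), 'moment': array([-0.01836548,  0.00037376, -0.01924805]), 'finger_force': 0.0, 'finger_gap': 94.08346250610157}
```

View pics/top0.png

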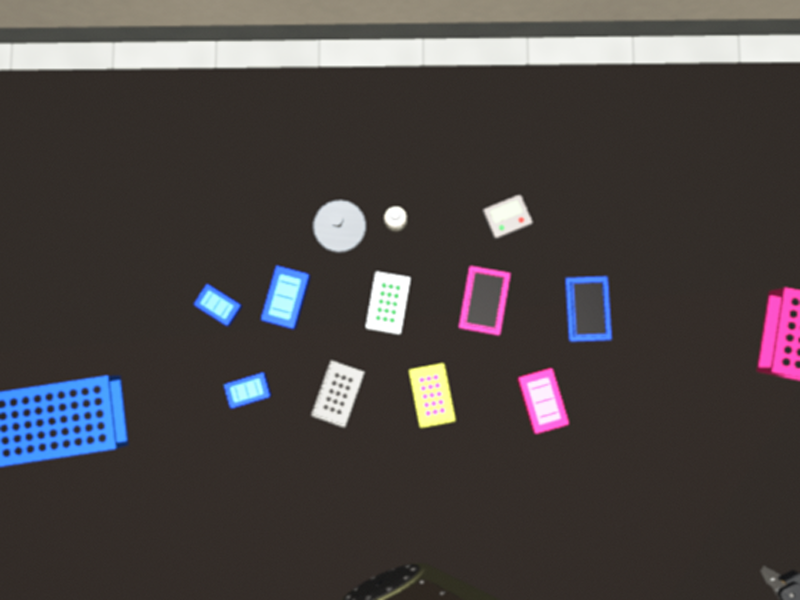

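View pics/scene0.png

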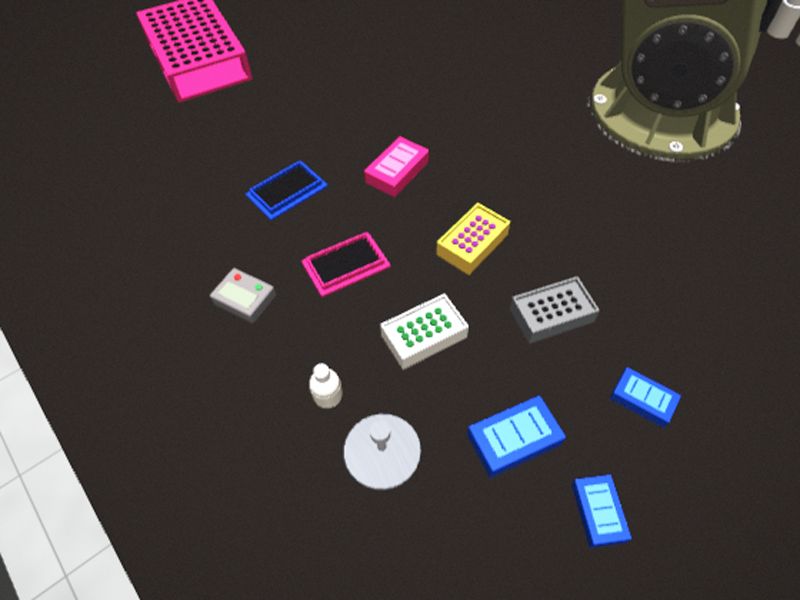

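Top view (800x600): block at (338,393), white rack (388,302), pink tray (485,300), blue tray (588,308), yellow rack (432,395), pink lid (543,400), large blue lid (285,297). The two small blue lids at (217,304) and (247,390) are decoys. Next I'll compute the poses.

```bash
cat > h.py <<'E'
import numpy as np,cv2
from scipy.spatial.transform import Rotation as R
from scipy.optimize import least_squares
from cell import manip
TRAY=[(108,70,0,4),(96,58,4,14)]
PART=[(82,44,0,6),(96,58,6,34)]; LID=[(82,44,0,6),(96,58,6,32)]
def proj(P,c):
    f=210/np.tan(np.radians(c["fovy"])/2)
    p=(np.asarray(P,float)-c["origin"])@R.from_euler("xyz",c["attitude"]).as_matrix()
    return p[:,:2]/p[:,2:]*f+[c["cx"],c["cy"]]
def pts(boxes,x,y,yaw,z0=0):
    P=np.array([[sx*a/2,sy*b/2,z+z0] for a,b,z1,z2 in boxes for z in(z1,z2) for sx in(-1,1) for sy in(-1,1)])
    P[:,:2]=P[:,:2]@np.array([[np.cos(yaw),np.sin(yaw)],[-np.sin(yaw),np.cos(yaw)]])+[x,y]
    return P
def feat(hull):
    m=cv2.moments(hull.astype(np.float32))
    cx,cy=m["m10"]/m["m00"],m["m01"]/m["m00"]
    th=.5*np.arctan2(2*m["mu11"],m["mu20"]-m["mu02"])
    return np.array([cx,cy,np.cos(2*th)*20,np.sin(2*th)*20]),m["m00"]
def fit(hull,boxes,c,guess,z0=0):
    t,A=feat(hull)
    g=lambda q:feat(cv2.convexHull(proj(pts(boxes,*q,z0),c).astype(np.float32)))
    s=least_squares(lambda q:g(q)[0]-t,guess,x_scale=[10,10,.1])
    return s.x, A/g(s.x)[1]   # pose, area ratio seen/model
def blobs(im,amin=150,thr=85):
    m=(im.max(2)>thr).astype(np.uint8)
    m=cv2.morphologyEx(m,cv2.MORPH_CLOSE,np.ones((3,3)))
    cs,_=cv2.findContours(m,cv2.RETR_EXTERNAL,cv2.CHAIN_APPROX_NONE)
    return [cv2.convexHull(k) for k in cs if cv2.contourArea(k)>amin]
def near(bl,uv):
    return min(bl,key=lambda h:np.linalg.norm(feat(h)[0][:2]-uv))
E
python3 - <<'E'
from h import *
im=cv2.imread("pics/top0raw.png");c=manip.camera_params("top")
bl=blobs(im)
U=dict(block=(338,393,PART),white=(388,302,PART),ptray=(485,300,TRAY),btray=(588,308,TRAY),yellow=(432,395,PART),plid=(543,400,LID),blid=(285,297,LID),bs1=(217,304,LID),bs2=(247,390,LID))
for n,(u,v,b) in U.items():
    h=near(bl,np.array([u,v])*.7)
    p,a=fit(h,b,c,[500,0,0]); print(n,p.round(1)[:2],p[2].round(3),a.round(2))
E
```

```text
Traceback (most recent call last):
AttributeError: 'float' object has no attribute 'round'
```

```bash
python3 - <<'E'
from h import *
im=cv2.imread("pics/top0raw.png");c=manip.camera_params("top")
bl=blobs(im)
U=dict(block=(338,393,PART),white=(388,302,PART),ptray=(485,300,TRAY),btray=(588,308,TRAY),yellow=(432,395,PART),plid=(543,400,LID),blid=(285,297,LID),bs1=(217,304,LID),bs2=(247,390,LID))
for n,(u,v,b) in U.items():
    h=near(bl,np.array([u,v])*.7)
    p,a=fit(h,b,c,[500,0,0]); print(n,p.round(1)[:2],round(p[2],3),round(a,2))
E
```

```text
block [500.   0.] 0.0 1.14
white [500.   0.] 0.0 1.13
ptray [626.   0.] 0.0 1.15
btray [625.   0.] 0.0 1.14
yellow [500.   0.] 0.0 1.17
plid [500.   0.] 0.0 1.17
blid [500.   0.] 0.0 1.08
bs1 [500.   0.] 0.0 0.57
bs2 [500.   0.] 0.0 0.6
```

```bash
sed -i 's/import least_squares/import minimize/; s/    s=least_squares.*/    s=minimize(lambda u:((g(guess+u*[100,100,1])[0]-t)**2).sum(),[0,0,0],method="Nelder-Mead",options=dict(initial_simplex=[[0,0,0],[1,0,0],[0,1,0],[0,0,.5]],xatol=1e-4,fatol=1e-7,maxiter=1000)); s.x=guess+s.x*[100,100,1]/' h.py
cat > top.py <<'E'
from h import *
im=cv2.imread("pics/top0raw.png");c=manip.camera_params("top")
bl=blobs(im)
U=dict(block=(338,393,PART),white=(388,302,PART),ptray=(485,300,TRAY),btray=(588,308,TRAY),yellow=(432,395,PART),plid=(543,400,LID),blid=(285,297,LID),bs1=(217,304,LID),bs2=(247,390,LID))
for n,(u,v,b) in U.items():
    h=near(bl,np.array([u,v])*.7)
    p,a=fit(h,b,c,np.array([500,0,0.])); print(n,p.round(1)[:2],round(p[2],3),round(a,2))
E
python3 top.py
```

```text
block [467.9 170.4] -0.342 1.11
white [621.1  86.2] -0.171 1.15
ptray [626.7 -79.7] -0.176 1.14
btray [ 611.7 -257.4] 0.044 1.11
yellow [465.6  12.5] 0.199 1.17
plid [ 456.3 -174. ] 0.276 1.07
blid [631.4 262.8] -0.259 1.05
bs1 [618.8 379.2] -2.136 0.56
bs2 [472.9 324.9] -1.261 0.57
```

```bash
cat > go.py <<'E'
import sys,numpy as np
from cell import manip
x,y,z,yaw=map(float,sys.argv[1:5]); s=manip.read_state(); p=s["eef_pos"]; w=s["eef_rot"][2]
d=np.array([x,y,z])-p; dy=(yaw-w+np.pi/2)%np.pi-np.pi/2
print("cm",[round(v/10,2) for v in(d[0]*np.cos(w)+d[1]*np.sin(w),d[0]*np.sin(w)-d[1]*np.cos(w),-d[2])],"roll",round(-np.degrees(dy)/5,2),"| pos",p.round(1),round(w,4),"gap",round(s["finger_gap"],1),"t",round(s["clock"],1))
E
python3 go.py 560 -130 240 0; python3 -m creep '[[1,[44,-18,-2],5.4],[1,[44,-18,-2],5.4],[1,[44,-18,-2],5.4],[1,[44,-18,-2],5.4],[1,[44,-18,-2],5.4],[1,[44,-18,-2],5.4],[1,[44,-18,-2],5.4],[1,[44,-18,-2],5.4],[1,[44,-18,-2],5.4],[1,[44,-18,-2],5.4],[1,[44,-18,-2],5.4],[1,[44,-18,-2],5.4]]'
```

```text
cm [np.float64(44.09), np.float64(-18.08), np.float64(-2.11)] roll 5.37 | pos [ 248.4 -490.5  218.9] 0.4688 gap 94.1 t 0.1
clock: 1.3
eef_pos: [559.7, -130.9, 238.9]
eef_rot: [-3.141, 0.001, -0.001]
wrist_force: [-0.3, -0.0, 0.1]
finger_gap: 94.0
finger_force: 0.0
```

```bash
cat > snap.py <<'E'
import sys; from h import *
n=sys.argv[1]; c=manip.camera_params("wrist"); im=manip.camera("wrist")[:,:,::-1]
np.save(f"pics/{n}.npy",c,allow_pickle=True); cv2.imwrite(f"pics/{n}raw.png",im)
o=cv2.resize(im,(800,600),interpolation=cv2.INTER_CUBIC); cv2.imwrite(f"pics/{n}.png",o)
E
python3 snap.py w1
```

```text
(no output)
```

View pics/w1.png

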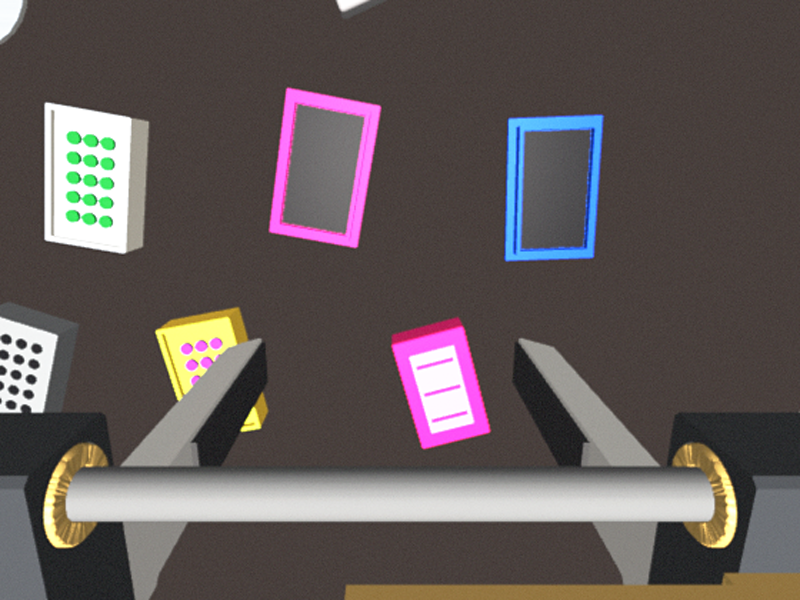

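The wrist picture shows both trays, the white rack (96,178) and the pink lid (440,385) clear of the fingers, so I'll fit those.

```bash
cat > fitw.py <<'E'
import sys; from h import *
n=sys.argv[1]; c=np.load(f"pics/{n}.npy",allow_pickle=True).item(); im=cv2.imread(f"pics/{n}raw.png")
B=dict(t=TRAY,p=PART,l=LID); bl=blobs(im,thr=int(sys.argv[2]))
for a in sys.argv[3:]:
    k,b,u,v=a.split(",")[:4]; z0=float((a.split(",")+[0])[4])
    h=near(bl,np.array([float(u),float(v)])*.7); p,r=fit(h,B[b],c,np.array([550,0,0.]),z0)
    print(k,p[:2].round(1),round(p[2],3),round(r,3), (feat(h)[0][:2]/.7).round())
E
for t in 110 130; do python3 fitw.py w1 $t ptray,t,325,168 btray,t,553,188 white,p,96,178 plid,l,440,385; done
```

```text
ptray [626.3 -80.2] -0.181 1.041 [323. 167.]
btray [ 611.8 -257.7] 0.04 1.03 [552. 186.]
white [620.  85.] -0.176 1.015 [ 94. 178.]
plid [ 456.  -173.4] 0.277 1.015 [440. 383.]
ptray [626.4 -80.2] -0.181 1.034 [323. 167.]
btray [ 611.7 -257.7] 0.039 1.026 [552. 186.]
white [620.   85.1] -0.182 1.006 [ 94. 178.]
plid [ 455.9 -173.4] 0.275 1.005 [440. 383.]
```

```bash
python3 -m creep '[[1,[-1,-30,0],0],[1,[-1,-30,0],0],[1,[-1,-30,0],0],[1,[-1,-30,0],0],[1,[-1,-30,0],0],[1,[-1,-30,0],0],[1,[-1,-30,0],0],[1,[-1,-30,0],0],[1,[-1,-30,0],0],[1,[-1,-30,0],0]]'; python3 snap.py w2
```

```text
clock: 2.35
eef_pos: [550.7, 167.0, 239.6]
eef_rot: [3.141, -0.0, -0.005]
wrist_force: [0.1, -0.6, 0.3]
finger_gap: 94.3
finger_force: 0.0
```

View pics/w2.png

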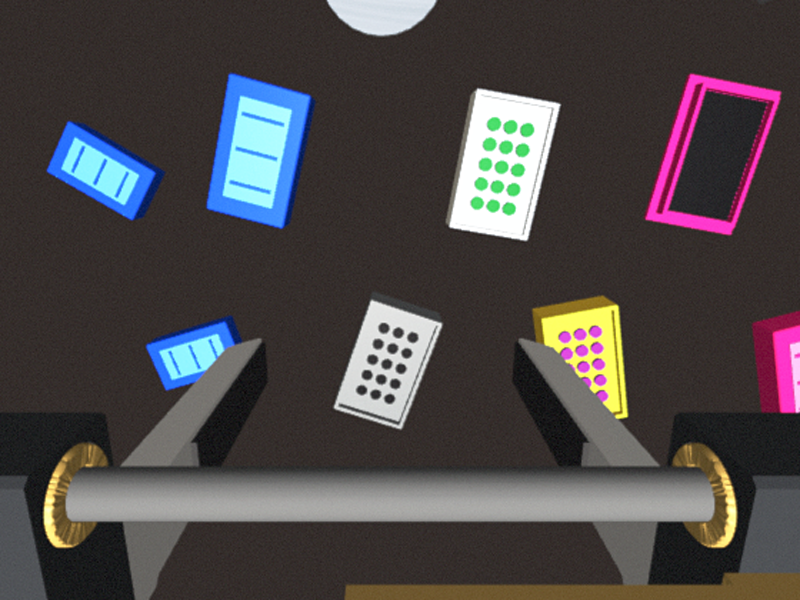

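The block (388,362), white rack (505,165) and large blue lid (260,150) are clear in this view. The yellow rack is partly behind a finger.

```bash
for t in 63 70 85 100; do python3 fitw.py w2 $t block,p,388,362 white,p,505,165 blid,l,260,150 ptray,t,713,155; done; python3 go.py 468 170.5 180 -.342
```

```text
block [467.  168.7] -0.341 1.016 [388. 361.]
white [620.4  85.3] -0.173 1.046 [501. 163.]
blid [630.5 260.6] -0.262 1.004 [259. 151.]
ptray [626.6 -80. ] -0.185 1.044 [711. 153.]
block [465.2 169.5] -0.352 0.971 [387. 363.]
white [620.4  85.3] -0.172 1.042 [501. 163.]
blid [630.5 260.8] -0.265 0.998 [259. 150.]
ptray [626.6 -80. ] -0.184 1.04 [711. 153.]
block [464.4 169.5] -0.352 0.94 [387. 364.]
white [620.3  85.3] -0.173 1.028 [501. 163.]
blid [630.5 260.9] -0.264 0.985 [259. 150.]
ptray [626.5 -80. ] -0.18 1.025 [711. 154.]
block [464.5 169.6] -0.354 0.93 [387. 364.]
white [620.4  85.3] -0.174 1.021 [501. 163.]
blid [630.8 261.9] -0.27 0.945 [257. 150.]
ptray [626.6 -80.1] -0.176 1.017 [711. 153.]
cm [np.float64(-8.27), np.float64(-0.29), np.float64(5.95)] roll 3.87 | pos [550.7 167.2 239.5] -0.0046 gap 93.7 t 2.4
```

```bash
python3 -m creep '[[1,[-8.35,-0.17,12],3.87],[1,[-8.35,-0.17,12],3.87],[1,[-8.35,-0.17,12],3.87],[1,[-8.35,-0.17,12],3.87],[1,[-8.35,-0.17,15],3.87],[1,[-8.35,-0.17,18],3.87],[1,[-8.35,-0.17,20],3.87],[1,[-8.35,-0.17,21.5],3.87],[1,[-8.35,-0.17,21.5],3.87],[1,[-8.35,-0.17,21.5],3.87]]' 30; python3 go.py 467.2 169.2 24 -.342
```

```text
clock: 3.4
eef_pos: [467.9, 170.4, 25.4]
eef_rot: [-3.141, -0.001, -0.341]
wrist_force: [0.4, 0.4, 0.2]
finger_gap: 94.1
finger_force: 0.0
cm [np.float64(-0.03), np.float64(0.14), np.float64(0.14)] roll 0.02 | pos [467.9 170.4  25.4] -0.3406 gap 94.1 t 3.4
```

```bash
python3 -m creep '[[1,[-0.05,0.1,0.1],0],[-1,[-0.05,0.1,0.1],0],[-1,[-0.05,0.1,0.1],0],[-1,[-0.05,0.1,0.1],0],[-1,[-0.05,0.1,0.1],0],[-1,[-0.05,0.1,0.1],0],[-1,[-0.05,0.1,0.1],0],[-1,[-0.05,0.1,0.1],0]]' 30; python3 go.py 626.4 -80 130 -.18
```

```text
clock: 4.2
eef_pos: [466.2, 169.9, 23.5]
eef_rot: [-3.141, -0.0, -0.34]
wrist_force: [0.2, 0.2, 3.0]
finger_gap: 57.8
finger_force: 30.0
cm [np.float64(23.44), np.float64(18.22), np.float64(-10.65)] roll -1.83 | pos [466.2 169.9  23.5] -0.3401 gap 57.8 t 4.2
```

```bash
python3 -m creep '[[-1,[0,0,-3],0],[-1,[0,0,-7],0],[-1,[2,1,-10.6],0],[-1,[6,4.5,-10.6],-0.5],[-1,[10,7.5,-10.6],-1],[-1,[14,11,-10.6],-1.5],[-1,[18,14,-10.6],-1.83],[-1,[21,16.3,-10.6],-1.83],[-1,[23.4,18.2,-10.6],-1.83],[-1,[23.4,18.2,-10.6],-1.83],[-1,[23.4,18.2,-10.6],-1.83],[-1,[23.4,18.2,-10.6],-1.83]]'; python3 go.py 626.4 -80 36 -.18; python3 snap.py w3
```

```text
clock: 5.4
eef_pos: [625.5, -78.9, 129.0]
eef_rot: [-3.141, 0.001, -0.18]
wrist_force: [-0.7, -0.0, -3.3]
finger_gap: 57.2
finger_force: 30.0
cm [np.float64(0.11), np.float64(0.09), np.float64(9.3)] roll 0.0 | pos [625.5 -78.9 129. ] -0.1797 gap 57.2 t 5.4
```

View pics/w3.png

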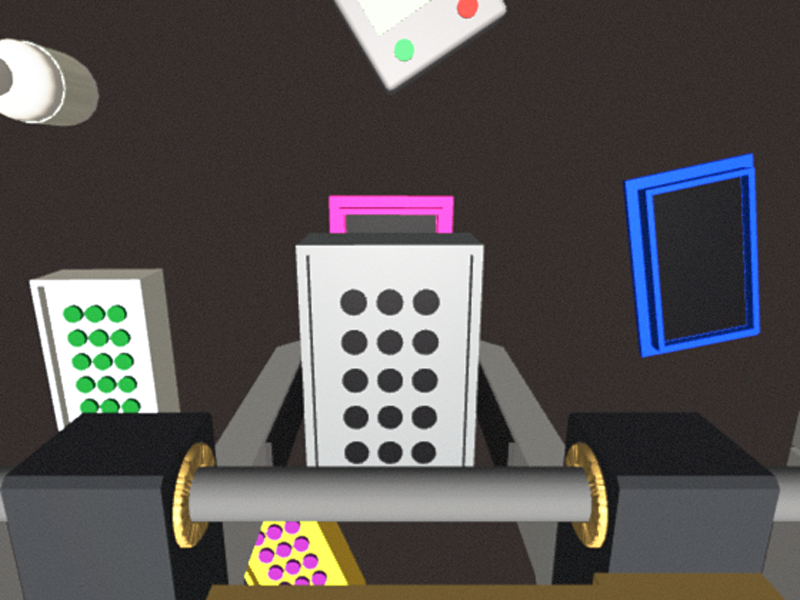

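The block is square in the grip. Its far top edge runs (297,245)–(483,245), and the tray's far flange edge runs (330,196)–(453,196). I'll compare the two in tool axes.

```bash
cat > ray.py <<'E'
import sys; from h import *
# args: snap, tcp x y yaw, then u,v,z ; prints tool x,y (mm) of that point
n=sys.argv[1]; X,Y,w=map(float,sys.argv[2:5]); c=np.load(f"pics/{n}.npy",allow_pickle=True).item(); f=210/np.tan(np.radians(c["fovy"])/2)
for a in sys.argv[5:]:
    u,v,z=map(float,a.split(",")); d=R.from_euler("xyz",c["attitude"]).as_matrix()@[(u*.7-c["cx"])/f,(v*.7-c["cy"])/f,1]
    p=c["origin"]+d*(z-c["origin"][2])/d[2]; q=p[:2]-[X,Y]
    print(a,"tool",round(q[0]*np.cos(w)+q[1]*np.sin(w),1),round(q[0]*np.sin(w)-q[1]*np.cos(w),1),"world",p.round(1))
E
python3 ray.py w3 625.5 -78.9 -.18 297,245,139 483,245,139 330,196,4 453,196,4 
```

```text
297,245,139 tool 49.6 -28.2 world [679.3 -60.1 139. ]
483,245,139 tool 49.7 29.1 world [ 669.2 -116.4  139. ]
330,196,4 tool 55.0 -33.1 world [685.5 -56.2   4. ]
453,196,4 tool 55.0 36.2 world [ 673.2 -124.4    4. ]
```

```bash
python3 -m creep '[[-1,[0,0.1,3],0],[-1,[0,0.1,6],0],[-1,[0,0.1,7.5],0],[-1,[0,0.1,8.3],0],[-1,[0,0.1,8.8],0],[-1,[0,0.1,9.2],0],[-1,[0,0.1,9.6],0],[-1,[0,0.1,9.6],0],[-1,[0,0.1,9.6],0]]'; python3 go.py 626.4 -80 32 -.18
```

```text
clock: 6.35
eef_pos: [626.0, -80.8, 33.9]
eef_rot: [-3.142, -0.001, -0.18]
wrist_force: [0.4, 0.2, -3.9]
finger_gap: 58.0
finger_force: 30.0
cm [np.float64(0.02), np.float64(-0.09), np.float64(0.19)] roll -0.01 | pos [626.  -80.8  33.9] -0.1805 gap 58.0 t 6.3
```

```bash
python3 -m creep '[[-1,[0,0,0.1],0],[-1,[0,0,0.2],0],[-1,[0,0,0.2],0]]'; python3 -m creep '[[1,[0,0,0],0],[1,[0,0,0],0],[1,[0,0,0],0],[1,[0,0,0],0],[1,[0,0,-4],0],[1,[0,0,-8],0],[1,[0,0,-12],0],[1,[0,0,-12],0],[1,[0,0,-12],0]]';python3 snap.py w4; python3 go.py 620.3 85.3 150 -.175
```

```text
clock: 6.65
eef_pos: [625.9, -80.8, 31.6]
eef_rot: [3.142, -0.0, -0.18]
wrist_force: [-0.1, 0.3, -2.5]
finger_gap: 57.9
finger_force: 30.0
clock: 7.55
eef_pos: [626.0, -80.8, 152.0]
eef_rot: [3.142, -0.001, -0.18]
wrist_force: [0.3, -0.3, -1.2]
finger_gap: 94.2
finger_force: 0.0
cm [np.float64(-3.49), np.float64(-16.24), np.float64(0.07)] roll -0.06 | pos [625.5 -80.7 150.7] -0.1805 gap 93.7 t 7.6
```

View pics/w4.png

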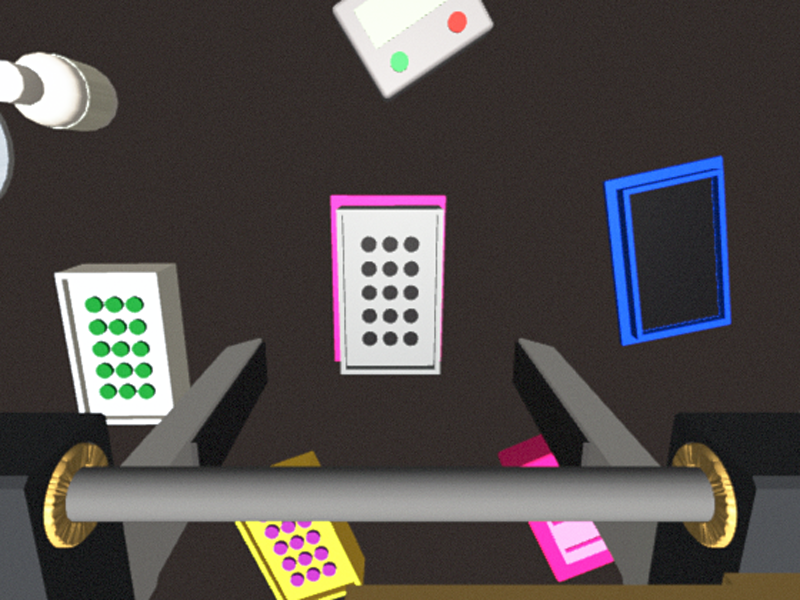

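The block sits in the pink tray with its top at (338,208)–(443,208) and (341,374)–(439,374). I'll check centring and height from its apparent size.

```bash
python3 ray.py w4 625.7 -80.7 -.18 338,208,42 443,208,42 341,374,42 439,374,42 331,196,4 445,196,4
```

```text
338,208,42 tool 50.3 -27.2 world [680.1 -63.   42. ]
443,208,42 tool 50.4 29.3 world [ 670.  -118.5   42. ]
341,374,42 tool -46.0 -27.8 world [585.4 -45.1  42. ]
439,374,42 tool -46.0 29.6 world [ 575.2 -101.6   42. ]
331,196,4 tool 54.1 -35.0 world [685.2 -55.9   4. ]
445,196,4 tool 54.1 34.3 world [ 672.8 -124.2    4. ]
```

```bash
python3 -m creep '[[1,[-1,-5,0],0],[1,[-2,-10,0],0],[1,[-3,-14,0],0],[1,[-3.5,-16.25,2],-0.06],[1,[-3.5,-16.25,5],-0.06],[1,[-3.5,-16.25,8],-0.06],[1,[-3.5,-16.25,11],-0.06],[1,[-3.5,-16.25,12.7],-0.06],[1,[-3.5,-16.25,12.7],-0.06],[1,[-3.5,-16.25,12.7],-0.06],[1,[-3.5,-16.25,12.7],-0.06]]' 20; python3 go.py 620.3 85.3 24 -.175
```

```text
clock: 8.7
eef_pos: [621.3, 85.4, 25.9]
eef_rot: [-3.141, -0.002, -0.175]
wrist_force: [0.8, 0.6, 0.3]
finger_gap: 94.0
finger_force: 0.0
cm [np.float64(-0.1), np.float64(0.03), np.float64(0.19)] roll -0.0 | pos [621.3  85.4  25.9] -0.1753 gap 94.0 t 8.7
```

Grip, lift, and carry to the pink stack.

```bash
python3 -m creep '[[1,[-0.1,0,0.1],0],[-1,[-0.1,0,0.1],0],[-1,[-0.1,0,0.1],0],[-1,[-0.1,0,0.1],0],[-1,[-0.1,0,0.1],0],[-1,[-0.1,0,0.1],0],[-1,[-0.1,0,0.1],0]]' 20; python3 -m creep '[[-1,[0,0,-3],0],[-1,[0,0,-7],0],[-1,[0,0,-11],0],[-1,[0,0,-12],0],[-1,[0,0,-12],0]]'; python3 go.py 627.3 -81.5 145 -.18
```

```text
clock: 9.4
eef_pos: [619.6, 85.6, 23.5]
eef_rot: [-3.142, 0.0, -0.175]
wrist_force: [-0.4, -0.8, 0.1]
finger_gap: 58.3
finger_force: 20.0
clock: 9.9
eef_pos: [620.0, 85.6, 144.7]
eef_rot: [-3.141, -0.002, -0.175]
wrist_force: [-1.5, 0.9, -0.8]
finger_gap: 57.9
finger_force: 20.0
cm [np.float64(3.63), np.float64(16.33), np.float64(-0.03)] roll 0.05 | pos [620.   85.6 144.7] -0.1752 gap 57.9 t 9.9
```

```bash
python3 -m creep '[[-1,[1,4.5,0],0],[-1,[2,9,0],0],[-1,[3,13,0],0],[-1,[3.6,16.3,0],0.05],[-1,[3.6,16.3,0],0.05],[-1,[3.6,16.3,3],0.05],[-1,[3.6,16.3,5],0.05],[-1,[3.6,16.3,6],0.05],[-1,[3.6,16.3,6],0.05],[-1,[3.6,16.3,6],0.05]]'; python3 go.py 627.3 -81.5 60 -.18; python3 snap.py w5
```

```text
clock: 10.9
eef_pos: [626.8, -80.9, 83.7]
eef_rot: [-3.142, -0.0, -0.179]
wrist_force: [-0.3, -0.4, -1.2]
finger_gap: 57.9
finger_force: 20.0
cm [np.float64(0.06), np.float64(0.05), np.float64(2.37)] roll 0.01 | pos [626.8 -80.9  83.7] -0.1792 gap 57.9 t 10.9
```

View pics/w5.png

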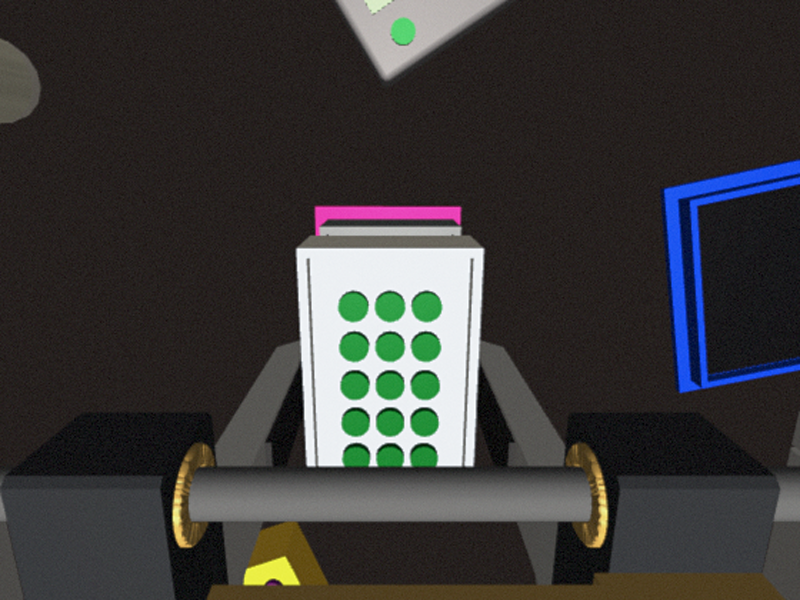

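White rack far top edge is (297,249)–(484,249); below it, the block's far edge is (320,227)–(461,227).

```bash
python3 ray.py w5 626.8 -80.9 -.179 297,249,93.7 484,249,93.7 320,227,42 461,227,42
```

```text
297,249,93.7 tool 48.4 -28.3 world [679.4 -61.7  93.7]
484,249,93.7 tool 48.4 29.4 world [ 669.2 -118.5   93.7]
320,227,42 tool 48.5 -28.0 world [679.5 -62.   42. ]
461,227,42 tool 48.5 29.5 world [ 669.3 -118.5   42. ]
```

Aligned to about 0.2 mm. Lower, press lightly, release and rise.

```bash
python3 -m creep '[[-1,[0,0,0.8],0],[-1,[0,0,1.4],0],[-1,[0,0,1.9],0],[-1,[0,0,2.2],0],[-1,[0,0,2.4],0],[-1,[0,0,2.5],0],[-1,[0,0,2.5],0]]'; python3 -m creep '[[1,[0,0,0],0],[1,[0,0,0],0],[1,[0,0,0],0],[1,[0,0,0],0],[1,[0,0,-4],0],[1,[0,0,-8],0],[1,[0,0,-10],0],[1,[0,0,-10],0],[1,[0,0,-10],0]]';python3 snap.py w6; for t in 70 100; do python3 fitw.py w6 $t white,p,390,290,36; done; python3 go.py 456 -173.5 150 .276
```

```text
clock: 11.65
eef_pos: [626.6, -81.2, 59.4]
eef_rot: [3.142, -0.0, -0.18]
wrist_force: [-5.3, 0.6, 7.9]
finger_gap: 57.9
finger_force: 20.0
clock: 12.55
eef_pos: [626.4, -81.2, 157.8]
eef_rot: [-3.142, 0.0, -0.18]
wrist_force: [-0.4, 0.4, -1.3]
finger_gap: 93.8
finger_force: 0.0
white [631.3 -82.5] -0.172 1.093 [389. 291.]
white [631.3 -82.6] -0.178 1.083 [389. 292.]
cm [np.float64(-15.09), np.float64(12.13), np.float64(0.71)] roll -5.22 | pos [626.1 -81.1 157.1] -0.1796 gap 94.1 t 12.6
```

```bash
python3 -m creep '[[1,[-4,3.2,0],-1.4],[1,[-8,6.4,0],-2.8],[1,[-12,9.6,0],-4.2],[1,[-15.1,12.1,0],-5.22],[1,[-15.1,12.1,4],-5.22],[1,[-15.1,12.1,8],-5.22],[1,[-15.1,12.1,11],-5.22],[1,[-15.1,12.1,13.2],-5.22],[1,[-15.1,12.1,13.2],-5.22],[1,[-15.1,12.1,13.2],-5.22],[1,[-15.1,12.1,13.2],-5.22]]' 15; python3 go.py 456 -173.5 24 .276
```

```text
clock: 13.7
eef_pos: [456.9, -173.4, 27.4]
eef_rot: [3.141, -0.001, 0.276]
wrist_force: [0.6, -0.0, 0.5]
finger_gap: 93.9
finger_force: 0.0
cm [np.float64(-0.09), np.float64(-0.02), np.float64(0.34)] roll 0.0 | pos [ 456.9 -173.4   27.4] 0.2761 gap 93.9 t 13.7
```

```bash
python3 -m creep '[[1,[-0.05,0,0.15],0],[1,[-0.05,0,0.15],0],[-1,[-0.05,0,0.15],0],[-1,[-0.05,0,0.15],0],[-1,[-0.05,0,0.15],0],[-1,[-0.05,0,0.15],0],[-1,[-0.05,0,0.15],0],[-1,[-0.05,0,0.15],0]]' 15; python3 -m creep '[[-1,[0,0,-3],0],[-1,[0,0,-7],0],[-1,[0,0,-11],0],[-1,[0,0,-15],0],[-1,[0,0,-15],0],[-1,[0,0,-15],0]]'; python3 go.py 626.9 -81.3 175 -.18
```

```text
clock: 14.5
eef_pos: [455.9, -173.4, 25.0]
eef_rot: [-3.142, -0.0, 0.276]
wrist_force: [-0.2, 0.1, 1.2]
finger_gap: 57.9
finger_force: 15.0
clock: 15.1
eef_pos: [455.9, -173.5, 175.1]
eef_rot: [3.141, -0.001, 0.276]
wrist_force: [-1.3, 0.7, -1.2]
finger_gap: 57.9
finger_force: 15.0
cm [np.float64(18.96), np.float64(-4.21), np.float64(0.01)] roll 5.22 | pos [ 455.9 -173.5  175.1] 0.2759 gap 57.9 t 15.1
```

```bash
python3 -m creep '[[-1,[4,-0.9,0],1.2],[-1,[8,-1.8,0],2.4],[-1,[12,-2.7,0],3.6],[-1,[16,-3.6,0],4.8],[-1,[18.95,-4.2,0],5.22],[-1,[18.95,-4.2,0],5.22],[-1,[18.95,-4.2,3],5.22],[-1,[18.95,-4.2,5],5.22],[-1,[18.95,-4.2,6.2],5.22],[-1,[18.95,-4.2,6.2],5.22],[-1,[18.95,-4.2,6.2],5.22],[-1,[18.95,-4.2,6.2],5.22]]'; python3 go.py 626.9 -81.3 89 -.18; python3 snap.py w7
```

```text
clock: 16.3
eef_pos: [627.2, -81.6, 114.1]
eef_rot: [3.142, -0.002, -0.18]
wrist_force: [-0.4, -0.0, -2.3]
finger_gap: 58.1
finger_force: 15.0
cm [np.float64(-0.03), np.float64(-0.02), np.float64(2.51)] roll 0.0 | pos [627.2 -81.6 114.1] -0.1796 gap 58.1 t 16.3
```

View pics/w7.png

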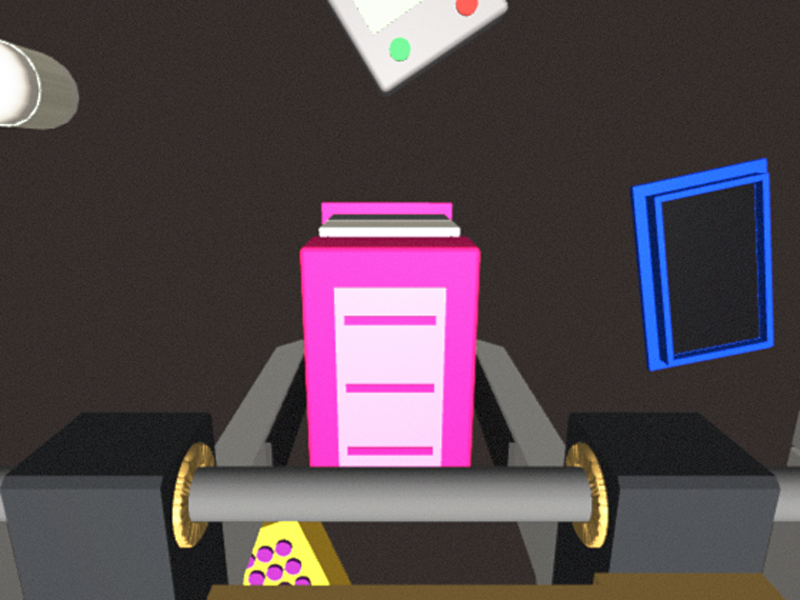

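Lid far top edge is (301,249)–(480,249), rack far edge (319,227)–(460,227).

```bash
python3 ray.py w7 627.2 -81.6 -.18 301,249,121 480,249,121 319,227,70 460,227,70
```

```text
301,249,121 tool 47.8 -27.5 world [679.2 -63.1 121. ]
480,249,121 tool 47.9 28.8 world [ 669.2 -118.5  121. ]
319,227,70 tool 48.2 -28.7 world [679.8 -62.   70. ]
460,227,70 tool 48.3 29.4 world [ 669.5 -119.2   70. ]
```

```bash
python3 -m creep '[[-1,[0,0,0.8],0],[-1,[0,0,1.4],0],[-1,[0,0,1.9],0],[-1,[0,0,2.2],0],[-1,[0,0,2.4],0],[-1,[0,0,2.6],0],[-1,[0,0,2.6],0]]'; python3 -m creep '[[1,[0,0,0],0],[1,[0,0,0],0],[1,[0,0,0],0],[1,[0,0,0],0],[1,[0,0,-4],0],[1,[0,0,-8],0],[1,[0,0,-10],0],[1,[0,0,-10],0],[1,[0,0,-10],0]]'; python3 snap.py w8; python3 go.py 465.6 12.5 150 .199
```

```text
clock: 17.05
eef_pos: [627.0, -81.4, 88.6]
eef_rot: [3.142, -0.001, -0.179]
wrist_force: [-7.8, 1.7, 14.1]
finger_gap: 57.7
finger_force: 15.0
clock: 17.95
eef_pos: [626.6, -81.3, 186.1]
eef_rot: [-3.142, 0.001, -0.18]
wrist_force: [-0.2, -0.8, -0.2]
finger_gap: 94.1
finger_force: 0.0
cm [np.float64(-17.49), np.float64(-6.36), np.float64(3.54)] roll -4.34 | pos [626.3 -81.3 185.4] -0.1796 gap 93.7 t 18.0
```

View pics/w8.png

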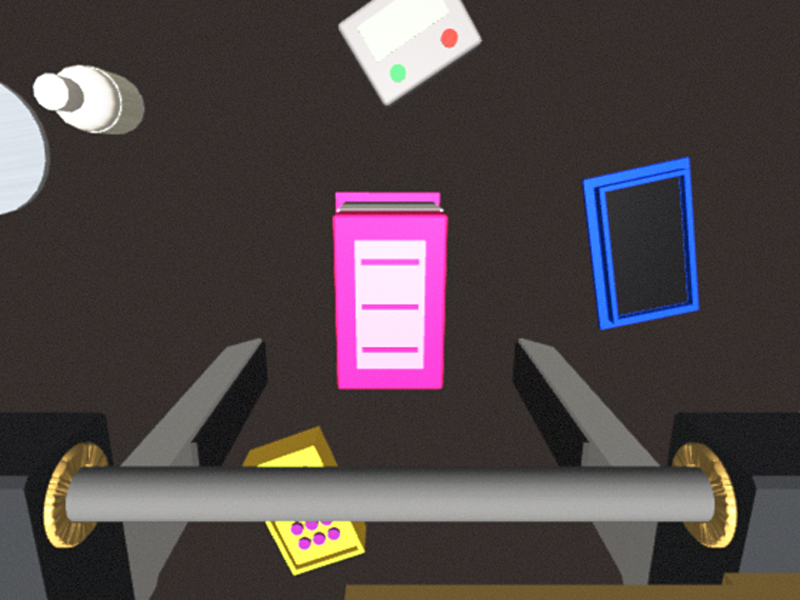

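The pink lid's top is (333,214)–(447,214) and (338,389)–(443,389). I'll check it, then move to view the yellow rack.

```bash
python3 ray.py w8 626.5 -81.3 -.18 333,214,96 447,214,96 338,389,96 443,389,96;  python3 -m creep '[[1,[-4,-2.2,0],-1.4],[1,[-8,-4.4,0],-2.8],[1,[-11,-7,0],-4.2],[1,[-11,-7.8,0],-4.36],[1,[-11,-7.8,0],-4.36],[1,[-11,-7.8,0],-4.36],[1,[-11,-7.8,0],-4.36]]'; python3 snap.py w9; for t in 70 85 100; do python3 fitw.py w9 $t y,p,400,370; done;python3 go.py 465 12 24 .199
```

```text
333,214,96 tool 48.8 -27.8 world [679.4 -62.7  96. ]
447,214,96 tool 48.8 29.2 world [ 669.3 -118.8   96. ]
338,389,96 tool -46.5 -27.6 world [585.7 -45.8  96. ]
443,389,96 tool -46.5 30.0 world [ 575.4 -102.5   96. ]
clock: 18.7
eef_pos: [532.9, 14.2, 186.3]
eef_rot: [-3.141, 0.001, 0.199]
wrist_force: [-0.5, -0.2, -0.9]
finger_gap: 94.2
finger_force: 0.0
y [465.1  12. ] 0.192 1.043 [372. 367.]
y [465.3  12. ] 0.184 1.026 [372. 367.]
y [465.2  11.9] 0.19 1.02 [372. 367.]
cm [np.float64(-6.69), np.float64(-1.13), np.float64(16.24)] roll 0.0 | pos [532.8  14.2 186.4] 0.1991 gap 93.9 t 18.8
```

Pink stack is nested (95 x 57 mm at the expected height). Yellow rack is at (465.2, 12, 0.193).

```bash
python3 -m creep '[[1,[-4,-0.7,3],0],[1,[-6.7,-1.1,6],0],[1,[-6.7,-1.1,9],0.07],[1,[-6.7,-1.1,12],0.07],[1,[-6.7,-1.1,14.5],0.07],[1,[-6.7,-1.1,16.2],0.07],[1,[-6.7,-1.1,16.2],0.07],[1,[-6.7,-1.1,16.2],0.07],[1,[-6.7,-1.1,16.2],0.07],[-1,[-6.7,-1.1,16.2],0.07],[-1,[-6.7,-1.1,16.2],0.07],[-1,[-6.7,-1.1,16.2],0.07]]' 20; python3 -m creep '[[-1,[0,0,0],0],[-1,[0,0,0],0],[-1,[0,0,0],0]]'; python3 go.py 465.2 12 24 .194
```

```text
clock: 19.95
eef_pos: [464.9, 12.4, 25.3]
eef_rot: [3.141, -0.001, 0.195]
wrist_force: [0.2, -0.2, 0.1]
finger_gap: 73.5
finger_force: 0.0
clock: 20.25
eef_pos: [464.7, 12.4, 25.0]
eef_rot: [3.142, -0.0, 0.195]
wrist_force: [-0.6, 0.2, 0.5]
finger_gap: 58.1
finger_force: 20.0
cm [np.float64(0.04), np.float64(0.05), np.float64(0.1)] roll 0.01 | pos [464.7  12.4  25. ] 0.1948 gap 58.1 t 20.2
```

```bash
python3 -m creep '[[-1,[0,0,-3],0],[-1,[0,0,-7],0],[-1,[0,0,-11],0],[-1,[0,0,-14],0],[-1,[0,0,-14],0],[-1,[0,0,-14],0]]'; python3 go.py 611.8 -257.7 165 .040
```

```text
clock: 20.85
eef_pos: [464.5, 12.4, 164.7]
eef_rot: [3.142, -0.0, 0.195]
wrist_force: [0.4, -0.3, -1.6]
finger_gap: 57.9
finger_force: 20.0
cm [np.float64(9.22), np.float64(29.35), np.float64(-0.03)] roll 1.77 | pos [464.5  12.4 164.7] 0.1947 gap 57.9 t 20.9
```

```bash
python3 -m creep '[[-1,[1.3,4.2,0],0.3],[-1,[2.6,8.4,0],0.6],[-1,[3.9,12.6,0],0.9],[-1,[5.2,16.8,0],1.2],[-1,[6.5,21,0],1.5],[-1,[7.8,25.2,0],1.77],[-1,[9.2,29.35,0],1.77],[-1,[9.2,29.35,0],1.77],[-1,[9.2,29.35,3],1.77],[-1,[9.2,29.35,6],1.77],[-1,[9.2,29.35,8],1.77],[-1,[9.2,29.35,8],1.77]]';python3 -m creep '[[-1,[0,0,0],0],[-1,[0,0,0],0]]'; python3 go.py 611.8 -257.7 33 .040; python3 snap.py w10
```

```text
clock: 22.05
eef_pos: [609.6, -256.3, 80.0]
eef_rot: [-3.138, 0.007, 0.041]
wrist_force: [-0.2, -0.4, -1.5]
finger_gap: 57.9
finger_force: 20.0
clock: 22.25
eef_pos: [612.1, -257.8, 86.1]
eef_rot: [3.141, -0.001, 0.04]
wrist_force: [-0.2, -0.0, -1.7]
finger_gap: 57.6
finger_force: 20.0
cm [np.float64(-0.03), np.float64(-0.01), np.float64(5.31)] roll 0.01 | pos [ 612.1 -257.8   86.1] 0.0405 gap 57.6 t 22.2
```

View pics/w10.png

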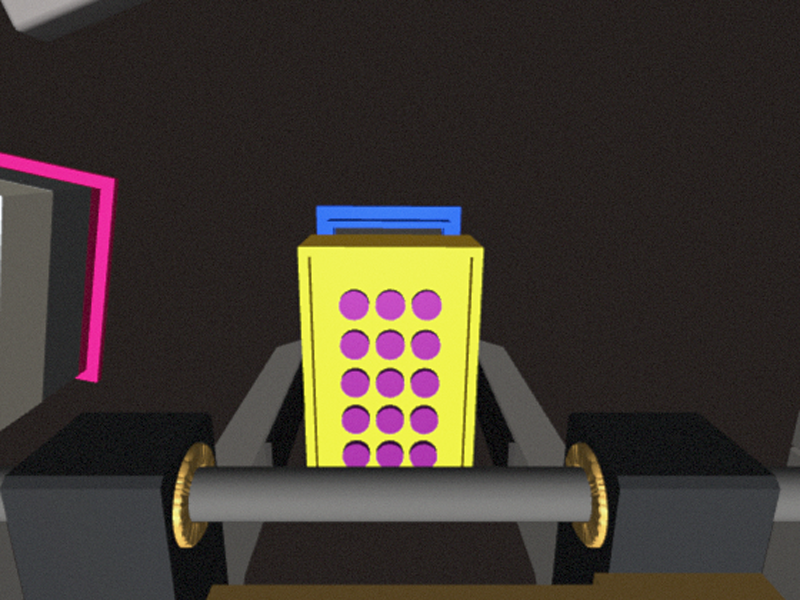

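Yellow far top edge (298,248)–(483,248); blue tray far flange edge (317,207)–(461,207).

```bash
python3 ray.py w10 612.1 -257.8 .0405 298,248,95.3 483,248,95.3 317,207,4 461,207,4
```

```text
298,248,95.3 tool 48.5 -27.9 world [ 659.5 -227.9   95.3]
483,248,95.3 tool 48.6 29.4 world [ 661.8 -285.2   95.3]
317,207,4 tool 53.0 -34.4 world [ 663.6 -221.3    4. ]
461,207,4 tool 53.0 35.1 world [ 666.5 -290.7    4. ]
```

```bash
python3 -m creep '[[-1,[-0.1,0,2],0],[-1,[-0.1,0,3.5],0],[-1,[-0.1,0,4.3],0],[-1,[-0.1,0,4.8],0],[-1,[-0.1,0,5.1],0],[-1,[-0.1,0,5.3],0],[-1,[-0.1,0,5.4],0],[-1,[-0.1,0,5.4],0]]'; python3 -m creep '[[1,[0,0,0],0],[1,[0,0,0],0],[1,[0,0,0],0],[1,[0,0,0],0],[1,[0,0,-4],0],[1,[0,0,-8],0],[1,[0,0,-12],0],[1,[0,0,-15],0],[1,[0,0,-15],0],[1,[0,0,-15],0]]'; python3 go.py 630.7 261.2 180 -.263
```

```text
clock: 23.1
eef_pos: [611.0, -257.9, 33.1]
eef_rot: [3.141, -0.001, 0.04]
wrist_force: [-8.7, 4.8, 13.7]
finger_gap: 57.8
finger_force: 20.0
clock: 24.1
eef_pos: [610.7, -257.8, 180.8]
eef_rot: [3.141, -0.0, 0.04]
wrist_force: [-0.5, 0.2, -1.2]
finger_gap: 94.0
finger_force: 0.0
cm [np.float64(4.09), np.float64(-51.78), np.float64(0.08)] roll 3.48 | pos [ 610.7 -257.8  180.8] 0.0403 gap 94.0 t 24.1
```

```bash
python3 -m creep '[[1,[0.4,-4.5,0],0.3],[1,[0.8,-9,0],0.6],[1,[1.2,-14,0],0.9],[1,[1.6,-19,0],1.2],[1,[2,-24,0],1.5],[1,[2.4,-29,0],1.8],[1,[2.8,-34,0],2.1],[1,[3.2,-39,0],2.4],[1,[3.6,-44,0],2.7],[1,[4,-48,0],3],[1,[4.1,-51.8,0],3.48],[1,[4.1,-51.8,0],3.48]]'; python3 -m creep '[[1,[0,0,1],0],[1,[0,0,2],0],[1,[0,0,2],0]]' 15;  python3 go.py 630.7 261.2 24 -.263
```

```text
clock: 25.3
eef_pos: [629.3, 265.7, 178.3]
eef_rot: [3.14, 0.003, -0.26]
wrist_force: [-0.6, -0.2, -0.3]
finger_gap: 94.2
finger_force: 0.0
clock: 25.6
eef_pos: [630.2, 259.8, 158.1]
eef_rot: [3.139, 0.003, -0.265]
wrist_force: [-0.2, 0.3, -0.9]
finger_gap: 94.1
finger_force: 0.0
cm [np.float64(0.01), np.float64(-0.14), np.float64(13.41)] roll -0.02 | pos [630.2 259.8 158.1] -0.2647 gap 94.1 t 25.6
```

```bash
python3 -m creep '[[1,[0,-0.05,4],0],[1,[0,-0.05,8],0],[1,[0,-0.05,11],0],[1,[0,-0.05,13.3],0],[1,[0,-0.05,13.3],0],[1,[0,-0.05,13.3],0],[1,[0,-0.05,13.3],0]]'; python3 go.py 630.7 261.2 24.5 -.263
```

```text
clock: 26.3
eef_pos: [631.9, 261.9, 29.9]
eef_rot: [-3.14, -0.002, -0.264]
wrist_force: [0.4, 0.6, 0.2]
finger_gap: 94.0
finger_force: 0.0
cm [np.float64(-0.1), np.float64(0.1), np.float64(0.54)] roll -0.01 | pos [631.9 261.9  29.9] -0.2638 gap 94.0 t 26.3
```

```bash
python3 -m creep '[[1,[-0.05,0.1,0.4],0],[1,[-0.05,0.1,0.4],0],[-1,[-0.05,0.1,0.4],0],[-1,[-0.05,0.1,0.4],0],[-1,[-0.05,0.1,0.4],0],[-1,[-0.05,0.1,0.4],0],[-1,[-0.05,0.1,0.4],0],[-1,[-0.05,0.1,0.4],0]]' 15; python3 -m creep '[[-1,[0,0,-3],0],[-1,[0,0,-7],0],[-1,[0,0,-11],0],[-1,[0,0,-15],0],[-1,[0,0,-15],0],[-1,[0,0,-15],0]]'; python3 go.py 611 -257.9 175 .040
```

```text
clock: 27.1
eef_pos: [630.2, 261.2, 24.0]
eef_rot: [-3.142, -0.0, -0.263]
wrist_force: [-0.1, -0.9, 0.1]
finger_gap: 57.5
finger_force: 15.0
clock: 27.7
eef_pos: [630.2, 261.1, 174.1]
eef_rot: [-3.141, -0.001, -0.263]
wrist_force: [-0.6, -0.3, -2.5]
finger_gap: 58.2
finger_force: 15.0
cm [np.float64(11.66), np.float64(50.61), np.float64(-0.09)] roll -3.48 | pos [630.2 261.1 174.1] -0.2634 gap 58.2 t 27.7
```

```bash
python3 -m creep '[[-1,[1,4.4,0],-0.3],[-1,[2.1,9,0],-0.6],[-1,[3.2,13.8,0],-0.9],[-1,[4.3,18.6,0],-1.2],[-1,[5.4,23.4,0],-1.5],[-1,[6.5,28.2,0],-1.8],[-1,[7.6,33,0],-2.1],[-1,[8.7,37.8,0],-2.5],[-1,[9.8,42.5,0],-3],[-1,[10.9,47.3,0],-3.3],[-1,[11.65,50.6,0],-3.48],[-1,[11.65,50.6,0],-3.48]]'; python3 -m creep '[[-1,[0,0,0],0],[-1,[0,0,0],0],[-1,[0,0,4],0],[-1,[0,0,7],0],[-1,[0,0,9],0],[-1,[0,0,9],0],[-1,[0,0,9],0],[-1,[0,0,9],0]]';  python3 go.py 611 -257.9 60 .040; python3 snap.py w11
```

```text
clock: 28.9
eef_pos: [609.3, -261.7, 171.2]
eef_rot: [-3.14, 0.003, 0.036]
wrist_force: [0.2, 0.5, -1.1]
finger_gap: 58.1
finger_force: 15.0
clock: 29.7
eef_pos: [611.8, -257.6, 85.7]
eef_rot: [3.14, -0.002, 0.041]
wrist_force: [0.4, 0.3, -0.2]
finger_gap: 57.7
finger_force: 15.0
cm [np.float64(-0.08), np.float64(0.03), np.float64(2.57)] roll 0.01 | pos [ 611.8 -257.6   85.7] 0.041 gap 57.7 t 29.7
```

View pics/w11.png

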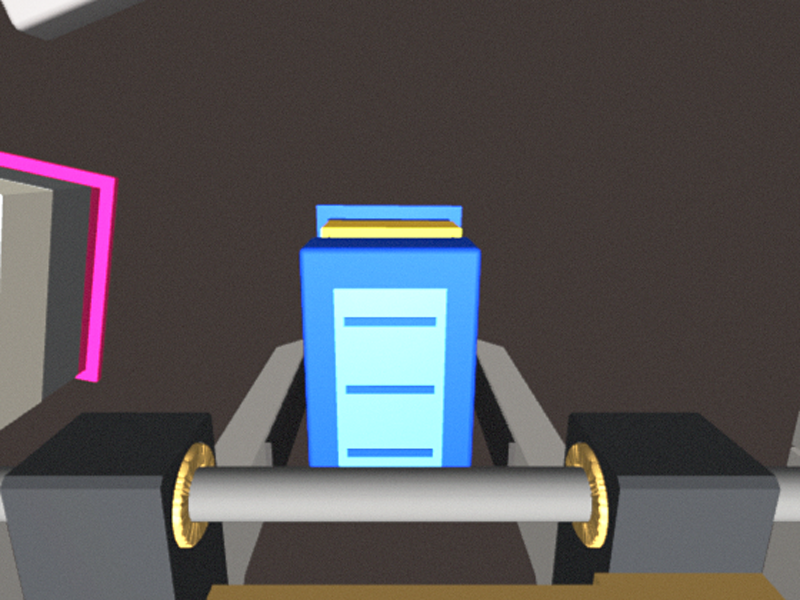

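Blue lid far top edge is (300,249)–(480,249); the yellow rack's far top edge is (321,228)–(462,228).

```bash
python3 ray.py w11 611.8 -257.6 .041 300,249,93.7 480,249,93.7 321,228,42 462,228,42
```

```text
300,249,93.7 tool 47.9 -27.6 world [ 658.5 -228.1   93.7]
480,249,93.7 tool 47.9 28.7 world [ 660.9 -284.3   93.7]
321,228,42 tool 47.8 -27.7 world [ 658.4 -228.    42. ]
462,228,42 tool 47.8 30.4 world [ 660.8 -286.    42. ]
```

```bash
python3 -m creep '[[-1,[0,0.05,0.8],0],[-1,[0,0.05,1.4],0],[-1,[0,0.05,1.9],0],[-1,[0,0.05,2.2],0],[-1,[0,0.05,2.5],0],[-1,[0,0.05,2.7],0],[-1,[0,0.05,2.7],0]]'; python3 -m creep '[[1,[0,0,0],0],[1,[0,0,0],0],[1,[0,0,0],0],[1,[0,0,0],0],[1,[0,0,-4],0],[1,[0,0,-8],0],[1,[0,0,-12],0],[1,[0,0,-15],0],[1,[0,0,-15],0],[1,[0,0,-15],0]]'; python3 snap.py w12; python3 go.py 0 0 0 0 
```

```text
clock: 30.45
eef_pos: [611.6, -258.2, 59.0]
eef_rot: [3.141, -0.002, 0.04]
wrist_force: [-6.6, 4.5, 15.2]
finger_gap: 57.6
finger_force: 15.0
clock: 31.45
eef_pos: [610.9, -258.3, 206.8]
eef_rot: [3.141, -0.0, 0.04]
wrist_force: [-0.1, 0.2, -0.2]
finger_gap: 94.1
finger_force: 0.0
cm [np.float64(-59.98), np.float64(-28.25), np.float64(20.57)] roll 0.46 | pos [ 610.7 -258.1  205.7] 0.0403 gap 94.1 t 31.5
```

View pics/w12.png

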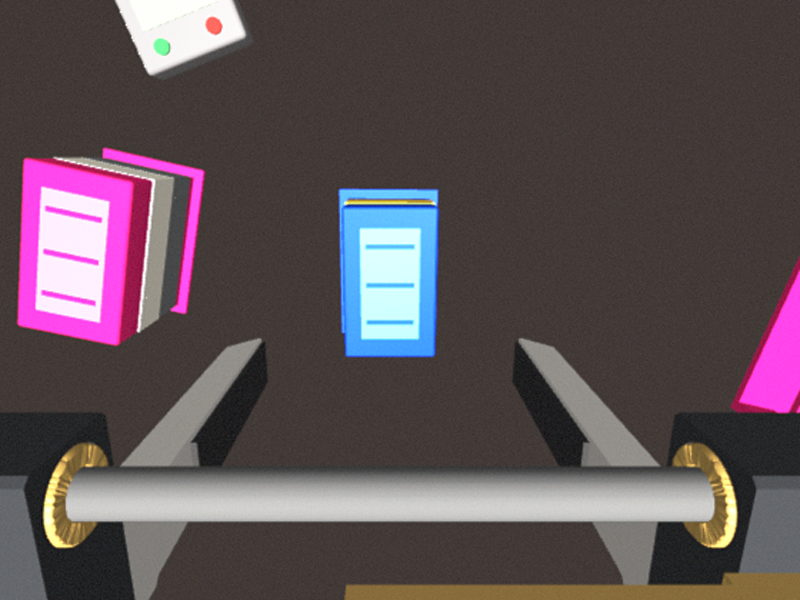

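The blue lid sits at (343,206)–(437,206), (346,356)–(435,356), and the pink stack looks parallel and evenly layered. One last check: size at the expected height, plus a side view.

```bash
python3 ray.py w12 610.8 -258.2 .0403 343,206,68 437,206,68 346,356,68 435,356,68 340,190,4 438,190,4; python3 - <<'E'
from h import *
im=manip.camera("scene")[:,:,::-1]; cv2.imwrite("pics/s2.png",cv2.resize(im[80:230,140:300],None,fx=4,fy=4,interpolation=cv2.INTER_CUBIC))
E
```

```text
343,206,68 tool 48.4 -26.8 world [ 658.1 -229.5   68. ]
437,206,68 tool 48.5 28.9 world [ 660.4 -285.2   68. ]
346,356,68 tool -46.7 -27.0 world [ 563.  -233.1   68. ]
435,356,68 tool -46.7 30.1 world [ 565.4 -290.1   68. ]
340,190,4 tool 54.1 -34.4 world [ 663.4 -221.6    4. ]
438,190,4 tool 54.1 35.4 world [ 666.3 -291.4    4. ]
```

View pics/s2.png

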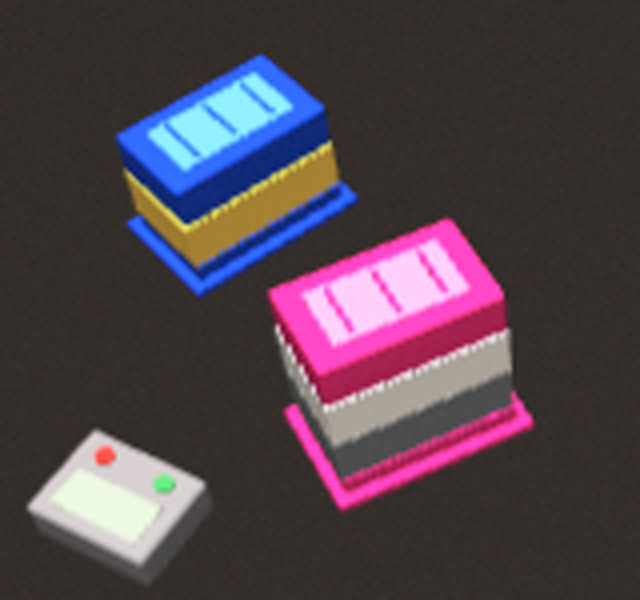

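Both stacks are closed and level with no gaps: blue around (230,170), pink around (400,350). The timer has not moved and the gripper is clear, so I'm handing in.

```bash
python3 -c "from cell import manip; print(manip.sign_off())"
```

```text
the job is handed in; nothing more can be done
None
```

Both carriers are packed and the job was handed in at about 31.5 s: the last pictures show both stacks nested and level, but the hand-in returned no verdict.

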